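Empty the sealing machine's catch tray into the tote

ROBOT

A 7-joint arm with a two-finger parallel gripper is mounted at the origin on the work surface. World frame = base frame: x ahead of the robot, y to its left, z up, the work surface at z = 0. Lengths are in m, angles in rad, forces in N, time in s.
With the tool pointing down it reaches from about 0.4 to 0.85 m from the base axis. Payload 10.4 kg.
Tool frame: the origin (TCP) lies midway between the tips of the shut fingers; the grasp point (between the pads) lies 19 mm behind it; z points along the fingers, y is the line along which they close (so a half turn about z gives the same grasp; the last joint's range is limited). The gripper opens to 85 mm and grips with 20 to 120 N. Pads are 22 mm wide; open, the fingers measure 114 mm over their backs; the gripper's body (76 mm by 85 mm) begins 54 mm behind the grasp point. The pads swing forward as they close: fully open they stand 13 mm farther back than shut.
Start: joints at [-1.328, 0.332, -0.065, 1.46, 0.022, 1.35, -0.088], TCP at [0.164, 0.603, 0.231] pointing down, gripper open.
Joint ranges: [-2.6, 2.6], [-0.5, 2.12], [-1.47, 1.34], [0.16, 2.42], [-1.27, 4.41], [0.06, 2.06], [-2.6, 2.6]. Speed limits (rad/s): [2.22, 2.22, 2.79, 2.79, 3.14, 3.14, 3.14].

INTERFACE

Orientations are given as a unit quaternion [x, y, z, w].
In Python, from workcell import monitor, eyes, manip gives the robot as it stands.
- The arm moves only by the tool send_rows, never from a script. Its arguments are lists of equal length, an entry for each row: "offset": the shift along the tool's x, y, z in mm, a list of three; "roll": the turn about the tool's z in rad. In form: {"offset": [[tx, ty, tz], ...], "roll": [roll, ...]}. A call has exactly 5 rows; each row is the pose to reach, as a shift and turn from the pose commanded when the call began, along the tool's axes at that moment; what a row does not reach only later rows make up. A row lasts 1/12 s, in which the tool goes at most 41.7 mm and 7.16 degrees, less where a joint would pass 70% of its speed; a pose out of reach is approached as far as the arm can. A call with a gripper value outside its range is refused whole. "jaw" is the opening, from 0 (shut) to 1 (fully open), set as the call begins (left out, the last holds). The fingers move at their own pace and stop on an object; "newtons" is the grip in N (left out, the last holds). Time passes only in rows, so rows that repeat a pose let the fingers close, or fill a call up. It gives the time, the measured TCP pose, the force and the opening at its end, in the units of the state.
- monitor.get_obs(): the state, without advancing time (a new reading comes with each control period).
- eyes.camera(name): name is "scene" or "top"; returns (picture, depth): 480x640x3 uint8, blue, green, red; 480x640 float32, m along the optical axis (not along the pixel's ray), 0 where there is no reading.
- eyes.camera_params(name): a dict with "fovy" (degrees; the focal length in pixels is half the picture's height over the tangent of half this angle, whatever the lens; pixels are square), "cx", "cy" (the principal point, pixels), "R" (3x3) and "t" (3): a world point X has camera coordinates R X + t. Camera axes: x right, y down, z forward; pixel columns grow to the right and rows downward; lengths in m; the calibration is good to about 2 mm. A picture is of the moment at which its call begins. camera_params takes no time and is no camera call.
- manip.hand_in(): hands the job in, once; it reports no verdict.
The state is a dict: "clock": time; "joint_pos": joint angles; "joint_velocities": joint speeds; "tau": joint torques, N m; "position": TCP position; "ee_rot": TCP orientation; "ft_force": force on the tool from outside, world axes, zero at the start; "torque": the same for the moment, N m; "grip_width": opening from 0.0 (shut) to 1.0 (fully open).
Only numpy, scipy, OpenCV 4.12 (cv2) and the standard library are available. Lean on these libraries where they do the work, as an engineer would, in place of code of your own. Each camera call takes 0.05 s, during which the arm holds its last target. There are 200 camera calls.

TASK

Collect the three finished packs from the sealing machine's sloping catch tray, the cream carton, the dark carton beneath it and the teal gift case with the carrying handle, and set them gently, not dropped, in the blue tote: both cartons lying flat and the case upright, all standing directly on the tote's floor. Leave the red test puck in the tray, the carton that is already in the tote and everything else on the counter where they are.

Things in the scene. Friction and masses are not known exactly. Their poses are not given: they have to be found in the camera images.
- tray: Steel catch tray, grey non-slip floor, fixed, sloping 0.40 rad down towards the robot. Origin: on the floor's top face, 115 mm above the table; x uphill, y left, z square out of the floor. Floor x -0.130 to 0.110, y -0.180 to 0.180; rims 3 mm thick, 22 mm high, at the low end and sides. Packs lie flat on the slope by friction.
- hood_edge (a point): Middle of the front lower edge of the clear guard hood (steel frame, 400 mm wide across the tray, 60 mm high, 70 mm deep) over the tray's top end; this edge lies 205 mm above the table and 70 mm (horizontally) uphill of the tray's origin. Behind and under it the fixed white machine: face 30 mm further back than this edge, 440 mm wide, 200 mm deep, 170 mm high.
- carton_under: Dark brown rigid carton of chocolates with a gold band, 46 x 92 x 34 mm (its x, y, z), about 0.14 kg, lying flat on the tray's floor under the cream carton. Origin: centre of its underside; z is square to its large faces, y along its length. At the start its y runs roughly across the tray.
- carton_top: Cream rigid carton with a dark band, 46 x 92 x 34 mm (its x, y, z), about 0.14 kg, stacked on the dark carton, not quite square to it. Origin: centre of its underside; axes as on the dark carton.
- carton_under_center (a point): Centre of the dark carton, 17 mm above its underside.
- carton_top_center (a point): Centre of the cream carton, 17 mm above its underside.
- case: Teal gift case, gold line, about 0.25 kg, 96 x 100 x 44 mm (x, y, z), too wide to grip, flat on the tray's floor, beside the cartons, on either side. On its lid a rigid black handle: bar 80 mm long along y, 10 x 10 mm, 28 mm clear above the lid, on two posts at y = -0.036 and 0.036; its top 82 mm above the case's underside. Origin: centre of underside; z up through the handle.
- case_handle (a point): Middle of the handle's bar, 77 mm above the underside of the case; the bar runs along the case's y.
- puck: Red plastic test puck, 32 mm across, 14 mm thick, lying loose on the low part of the tray's floor; it stays there. Origin: centre of its underside.
- tote: Blue open tote, fixed, 340 x 240 mm outside (its x, y), 64 mm high, walls and floor 4 mm thick, standing on the table. Origin: centre of its underside; the free part of its floor is towards its +x end.
- packed: Dark carton with a gold band, 46 x 92 x 34 mm (its x, y, z), already packed: it lies flat at the tote's -x end, its length across the tote, and stays there. Origin: centre of its underside.
- jar: Amber glass jar with a brass cap, 60 mm across, 120 mm high, loose on the table between tray and tote. Origin: centre of its underside.
- tin: Aluminium tin, 70 mm across, 80 mm high, loose, behind the jar. Origin: centre of its underside.
- cup: White cup, 72 mm across, 85 mm high, loose, left of the tray. Origin: centre of its underside.
- bowl: Steel bowl, 120 mm across, 60 mm high, loose, left of the tray near the robot. Origin: centre of its underside.
- palette: Palette knife, 260 mm long, lying loose left of the tray near the robot. Origin: at its middle, on its underside.
Not all that is in view belongs to the job. What is meant by the carton_top is not green, orange or pink, and is the larger of those in its own colour.

How it is judged:
At the end, for the whole second after the job is handed in: Cartons' centres and case's origin within 160 mm along and 110 mm across of the tote's middle; cartons flat and case upright within 0.15 rad; carton centres under 27 mm, case's underside under 10 mm above the tote's underside; all at rest (below 0.02 m/s) (x of carton_under_center in the frame of tote between -0.16 and 0.16 m and y of carton_under_center in the frame of tote between -0.11 and 0.11 m and z of each of carton_under_center, carton_top_center in the frame of tote below 0.027 m and angle between the z axis of each of carton_under, carton_top and the z axis of tote, either way round below 0.15 rad and linear speed of each of carton_under, carton_top, case below 0.02 m/s and x of carton_top_center in the frame of tote between -0.16 and 0.16 m and y of carton_top_center in the frame of tote between -0.11 and 0.11 m and x of case in the frame of tote between -0.16 and 0.16 m and y of case in the frame of tote between -0.11 and 0.11 m and z of case in the frame of tote below 0.01 m and angle between case's own z axis and vertical below 0.15 rad); the robot touches nothing.
It fails at once if the red test puck is shifted or tipped (more than 20 mm) (distance of puck from where it was at the start of the episode above 0.02 m).
It fails at once if the carton that was already in the tote is shifted or tipped (more than 30 mm) (distance of packed from where it was at the start of the episode above 0.03 m).
It fails at once if the jar, tin, cup, bowl or palette knife is moved (more than 30 mm) (distance of any of jar, tin, cup, bowl, palette from where it was at the start of the episode above 0.03 m).
It fails at once if a pack is dropped or thrown (over 0.7 m/s while the fingers are not on it, as after a fall of 25 mm) ((linear speed of carton_under above 0.7 m/s and contact force between the fingers and carton_under below 0.05 N) or (linear speed of carton_top above 0.7 m/s and contact force between the fingers and carton_top below 0.05 N) or (linear speed of case above 0.7 m/s and contact force between the fingers and case below 0.05 N)).
It also fails if it takes over 72 s, if anything falls off the work surface, if the arm or the gripper's body presses on something with over 40 N, if the wrist force passes 120 N, or if a joint passes its speed limit or range.

## Working session

There is one attempt and no reset: what is moved stays moved. The work goes in short steps, Python scripts to look and compute and a tool call to move; the robot and the scene stay as the last step left them, time stands still between calls to the robot, and variables do not carry over. Pictures are saved under pics/ and viewed, on a budget of 10 in all, crops included, one or two more only if the job needs it, and the job is handed in when it is done.

Besides the shell and the picture viewer there is one more tool, called after "Call:" by a JSON object that holds its "name" and its "arguments". send_rows: Moves the arm, as the interface text tells. Its arguments: {"type":"object","properties":{"offset":{"type":"array"},"roll":{"type":"array"},"jaw":{"type":"number"},"newtons":{"type":"number"}},"required":["offset","roll"]}

```bash
ls; mkdir -p pics
python3 - <<'E'
from workcell import monitor, eyes, manip
import cv2,numpy as np
print(monitor.get_obs())
for n in("scene","top"):
    p,d=eyes.camera(n); np.savez(f"pics/{n}0.npz",p=p,d=d); cv2.imwrite(f"pics/{n}0.png",p); q=eyes.camera_params(n); print(n,q)
E
```

```text
pics
{'clock': 0.0, 'joint_pos': array([-1.32758799,  0.33289373, -0.06470153,  1.46096339,  0.02157347,
        1.34989367, -0.08848819]), 'joint_velocities': array([ 0.00035094,  0.00094164,  0.00052229,  0.00121731,  0.0003725 ,
       -0.00112689, -0.00204922]), 'tau': array([-3.36164030e-04, -6.25422406e+01,  4.88517154e-02, -3.91621435e+01,
        1.61111739e-02,  9.58986551e-03, -8.45286934e-06]), 'position': array([0.16407593, 0.60267965, 0.23049174]), 'ee_rot': array([ 1.32498913e-01,  9.91182880e-01, -7.27973659e-04, -7.62469622e-05]), 'ft_force': array([0.38790078, 0.20642202, 0.09449471]), 'torque': array([ 0.01497811, -0.00320017, -0.03623201]), 'grip_width': 1.0018401012605642}
scene {'fovy': 48.16518251875596, 'cx': 315.1801293298953, 'cy': 247.27099349248084, 'R': array([[-0.97787782, -0.20805518, -0.02163361],
       [-0.10805668,  0.590998  , -0.79940298],
       [ 0.17910535, -0.77938078, -0.60040558]]), 't': array([0.54254223, 0.11857002, 1.43255808])}
top {'fovy': 43.794799395449445, 'cx': 315.06801713679477, 'cy': 240.1483339647026, 'R': array([[-0.00336871, -0.99991731,  0.01241035],
       [-0.99228951,  0.00180489, -0.12392847],
       [ 0.12389583, -0.01273214, -0.99221354]]), 't': array([0.10779736, 0.54529386, 1.4303821 ])}
```

View pics/top0.png

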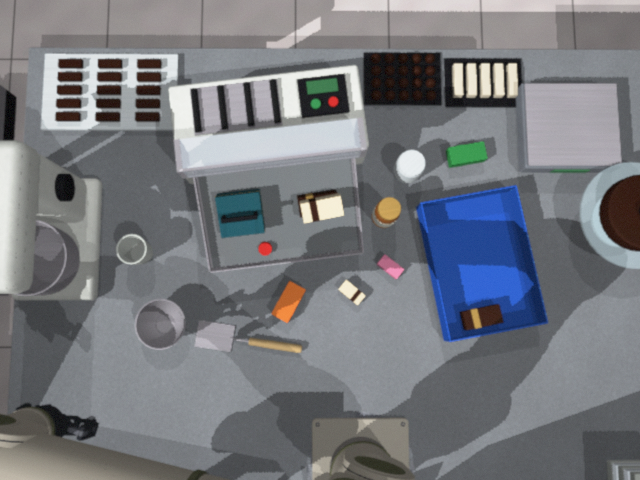

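View pics/scene0.png

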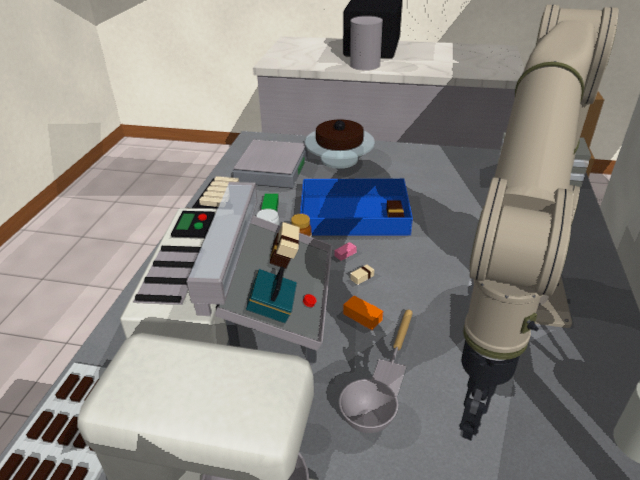

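```bash
cat > h.py <<'E'
import numpy as np, cv2
from workcell import eyes, monitor
from scipy.spatial.transform import Rotation as Rot
def grab(n,tag):
    p,d=eyes.camera(n); np.savez(f"pics/{n}{tag}.npz",p=p,d=d); cv2.imwrite(f"pics/{n}{tag}.png",p)
def cloud(n,tag):
    z=np.load(f"pics/{n}{tag}.npz"); p,d=z['p'],z['d']; q=eyes.camera_params(n)
    f=240/np.tan(np.radians(q['fovy']/2)); v,u=np.mgrid[:480,:640]
    c=np.stack([(u-q['cx'])/f*d,(v-q['cy'])/f*d,d],-1)
    X=(c-q['t'])@q['R']; X[d==0]=np.nan
    return p,X
def proj(n,P):
    q=eyes.camera_params(n);f=240/np.tan(np.radians(q['fovy']/2)); c=q['R']@np.asarray(P)+q['t']
    return f*c[0]/c[2]+q['cx'],f*c[1]/c[2]+q['cy']
E
python3 - <<'E'
from h import *
p,X=cloud("top",0)
def patch(u,v,r=2): return np.round(np.nanmedian(X[v-r:v+r+1,u-r:u+r+1].reshape(-1,3),0),3)
for nm,u,v in [("table",420,420),("floorL",285,190),("floorM",300,245),("puck",265,248),("jar",388,206),("tin",411,162),("lid",225,200),("handle",238,216),("cream",325,212),("band",308,212),("dark",310,194),("hoodfront",270,160),("hoodtop",270,140),("totefl",470,230),("packed",488,317),("cream2",351,291)]: print(nm,patch(u,v))
# tray plane fit: pixels inside quad, grey, iterative
m=np.zeros((480,640),np.uint8); cv2.fillPoly(m,[np.array([[205,190],[352,182],[352,245],[220,258]])],255)
P=X[m>0]; P=P[~np.isnan(P).any(1)]
G=P[P[:,2]<0.17]
c=None
inl=G
for _ in range(8):
    A=np.c_[inl[:,:2],np.ones(len(inl))]; k=np.linalg.lstsq(A,inl[:,2],rcond=None)[0]
    r=P[:,2]-P[:,:2]@k[:2]-k[2]; inl=P[np.abs(r)<(.006)] if _>2 else P[(r<.006)&(r>-.02)]
n=np.array([-k[0],-k[1],1]);n/=np.linalg.norm(n)
print("plane",k,"tilt",np.arccos(n[2]),"uphill yaw",np.arctan2(k[1],k[0]),len(inl), "std",np.std(inl[:,2]-inl[:,:2]@k[:2]-k[2]))
np.save("plane.npy",k)
yaw=np.arctan2(k[1],k[0]); ex=np.array([np.cos(yaw),np.sin(yaw),0]); ex=ex-n*(ex@n); ex/=np.linalg.norm(ex); ey=np.cross(n,ex)
h=(X@n-k[2]*n[2])
big=np.zeros((480,640),np.uint8); cv2.fillPoly(big,[np.array([[200,168],[357,158],[358,258],[215,266]])],255)
for nm,lo,hi in [("top",.060,.074),("under",.028,.038),("lid",.040,.049),("handle",.074,.088),("puck",.010,.018)]:
    s=(h>lo)&(h<hi)&(big>0); s=cv2.morphologyEx(s.astype(np.uint8),cv2.MORPH_OPEN,np.ones((2,2)))
    nl,L,st,ce=cv2.connectedComponentsWithStats(s)
    for i in range(1,nl):
        if st[i,4]<60: continue
        Q=X[L==i]; ab=np.c_[Q@ex,Q@ey].astype(np.float32); rc=cv2.minAreaRect(ab)
        ctr=ex*rc[0][0]+ey*rc[0][1]+n*(k[2]*n[2]+np.median(h[L==i]))
        print(nm,st[i],ce[i].round(),"rect",np.round(rc[1],3),round(rc[2],1),"med h",np.median(h[L==i]).round(4),"ctr",ctr.round(4))
# tote: blue mask
hsv=cv2.cvtColor(p,cv2.COLOR_BGR2HSV); b=cv2.inRange(hsv,(105,120,50),(125,255,255))
for nm,s in [("rim",(b>0)&(np.abs(X[...,2]-.064)<.006)),("floor",(b>0)&(np.abs(X[...,2]-.004)<.006))]:
    Q=X[s]; rc=cv2.minAreaRect(Q[:,:2].astype(np.float32)); print(nm,np.round(rc[0],4),np.round(rc[1],3),rc[2],np.median(Q[:,2]))
s=(np.abs(X[...,2]-.038)<.005); mm=np.zeros((480,640),bool); mm[295:335,450:515]=1
Q=X[s&mm&(b==0)]; rc=cv2.minAreaRect(Q[:,:2].astype(np.float32)); print("packed",np.round(rc[0],4),np.round(rc[1],3),rc[2])
cr=p[150:275,190:365]; cv2.imwrite("pics/crop0.png",cv2.resize(cr,None,fx=4,fy=4,interpolation=cv2.INTER_CUBIC))
print("ex",ex,"ey",ey,"n",n, Rot.from_quat(monitor.get_obs()['ee_rot']).as_matrix().round(3))
E
```

```text
table [ 0.111 -0.147 -0.   ]
floorL [0.65  0.177 0.131]
floorM [0.528 0.143 0.078]
puck [0.52  0.225 0.093]
jar [ 0.615 -0.062  0.121]
tin [ 0.73  -0.125  0.08 ]
lid [0.619 0.309 0.172]
handle [0.586 0.279 0.158]
cream [0.591 0.086 0.175]
band [0.591 0.124 0.175]
dark [0.64  0.119 0.137]
hoodfront [0.685 0.203 0.264]
hoodtop [0.73  0.203 0.264]
totefl [ 0.574 -0.284  0.005]
packed [ 0.357 -0.31   0.038]
cream2 [0.422 0.019 0.023]
plane [ 0.41982011  0.05109486 -0.15181527] tilt 0.4001058274586686 uphill yaw 0.12111091139699984 5721 std 0.002693550874866807
top [302 197  44  28 838] [323. 210.] rect [0.066 0.096] 4.3 med h nan ctr [nan nan nan]
lid [ 216  193   50   46 1350] [241. 215.] rect [0.073 0.13 ] 71.4 med h nan ctr [nan nan nan]
handle [222 216  37   9 179] [240. 220.] rect [0.08  0.021] 89.8 med h 0.0805 ctr [0.5671 0.2745 0.1877]
puck [260 244  13  13 104] [266. 250.] rect [0.032 0.029] 53.9 med h 0.0132 ctr [0.5128 0.223  0.0891]
rim [ 0.4887 -0.2973] [0.34  0.243] 10.392411231994629 0.06346615251219213
floor [ 0.4964 -0.3053] [0.35  0.261] 10.284049034118652 0.004445184109185156
packed [ 0.3571 -0.2972] [0.046 0.093] 11.16409683227539
ex [0.91427334 0.11127306 0.38951581] ey [-1.20815056e-01  9.92675034e-01 -6.93889390e-18] n [-0.38666262 -0.04705937  0.92101978] [[-0.965  0.263 -0.   ]
 [ 0.263  0.965 -0.001]
 [-0.    -0.001 -1.   ]]
```

View pics/crop0.png

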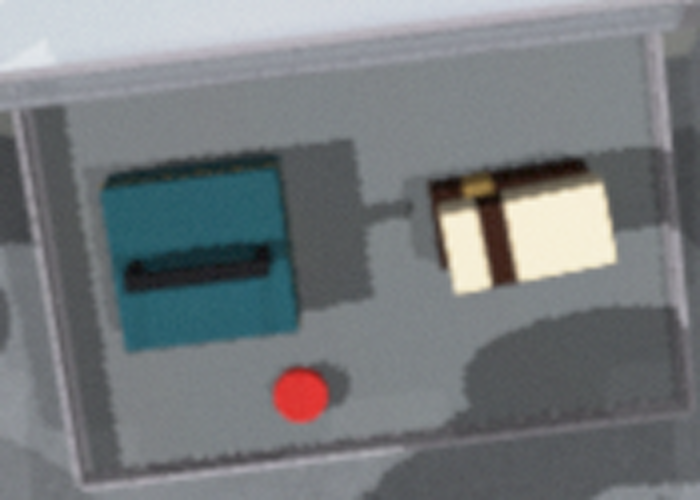

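Run:
```python
from h import *
p,X=cloud("top",0); k=np.load("plane.npy")
n=np.array([-k[0],-k[1],1]);n/=np.linalg.norm(n)
yaw=np.arctan2(k[1],k[0]); ex=np.array([np.cos(yaw),np.sin(yaw),0]); ex=ex-n*(ex@n); ex/=np.linalg.norm(ex); ey=np.cross(n,ex)
h=X@n-k[2]*n[2]; hsv=cv2.cvtColor(p,cv2.COLOR_BGR2HSV)
big=np.zeros((480,640),np.uint8); cv2.fillPoly(big,[np.array([[200,168],[357,158],[358,258],[215,266]])],255)
teal=(hsv[...,0]>80)&(hsv[...,0]<100)&(hsv[...,1]>120)
cream=(hsv[...,2]>170)&(hsv[...,0]<40)
def rep(nm,s,hc):
    Q=X[s]; Q=Q[~np.isnan(Q).any(1)]; a=Q@ex;b=Q@ey
    ok=(abs(a-np.median(a))<.1)&(abs(b-np.median(b))<.1); rc=cv2.minAreaRect(np.c_[a,b][ok].astype(np.float32))
    hh=np.median(Q@n-k[2]*n[2])
    w,H,an=*rc[1],rc[2]
    if w>H: an-=90
    c=ex*rc[0][0]+ey*rc[0][1]+n*(k[2]*n[2]+hh+hc); print(nm,len(Q),"sz",np.round(rc[1],3),"ang vs tray",round(an,1),"h",hh.round(4),"spread",np.percentile(Q@n-k[2]*n[2],[5,95]).round(4),"target pt",c.round(4), "traycoords",np.round([c@ex,c@ey],4))
B=big>0
rep("top",B&(abs(h-.068)<.005)&(cream|(hsv[...,2]<70)) ,-.017)
rep("cream only",B&(abs(h-.068)<.005)&cream,-.017)
rep("lid",B&(abs(h-.044)<.004)&teal,-.044)
rep("handle",B&(h>.077)&(h<.086)&(np.indices(h.shape)[1]<280),-.005)
m=np.zeros_like(B); m[185:215,290:345]=1
rep("under strip",m&B&(abs(h-.034)<.004),-.017)
# under side faces (dark, h<34mm)
s=m&B&(hsv[...,2]<80)&(h<.036)&(h>.004); Q=X[s]; print("under a range",np.percentile(Q@ex,[2,50,98]).round(4),"b",np.percentile(Q@ey,[1,99]).round(4))
Z=X[...,2]; s=np.zeros_like(B); s[140:175,200:350]=1; Q=X[s&(Z>.255)&(Z<.275)]; print("hood front horiz (min along uphill)",np.percentile((Q[:,:2]@np.array([np.cos(yaw),np.sin(yaw)])),[0.5,2]), len(Q))
from h import grab
```

```text
top 725 sz [0.047 0.091] ang vs tray 4.0 h 0.0676 spread [0.0641 0.0716] target pt [0.6031 0.093  0.161 ] traycoords [0.6245 0.0195]
cream only 649 sz [0.047 0.091] ang vs tray 4.4 h 0.0676 spread [0.0641 0.0716] target pt [0.6031 0.093  0.161 ] traycoords [0.6244 0.0194]
lid 1328 sz [0.094 0.098] ang vs tray 0.2 h 0.0437 spread [0.0405 0.0472] target pt [0.6056 0.2791 0.1164] traycoords [0.6301 0.2039]
handle 268 sz [0.08  0.011] ang vs tray -0.1 h 0.0816 spread [0.0776 0.0853] target pt [0.5749 0.2751 0.1867] traycoords [0.629  0.2037]
under strip 127 sz [0.035 0.097] ang vs tray 22.9 h 0.0336 spread [0.0305 0.0372] target pt [0.6356 0.1092 0.1386] traycoords [0.6473 0.0316]
under a range [0.6209 0.6509 0.6534] b [-0.0194  0.0709]
hood front horiz (min along uphill) [0.70238553 0.70298572] 3319
```

```bash
cat >> h.py <<'E'
def go(P,yaw,s=None):
    """remaining tool-axis offset mm and roll from present pose to TCP P with closing axis at yaw"""
    s=s or monitor.get_obs(); R=Rot.from_quat(s['ee_rot']).as_matrix()
    cur=np.arctan2(R[1,1],R[0,1]); r=(cur-yaw+np.pi/2)%np.pi-np.pi/2
    print("t",round(s['clock'],2),"pos",s['position'].round(4),"yaw",round(cur,3),"off",(R.T@(np.array(P)-s['position'])*1000).round(1),"roll",round(r,3),"f",s['ft_force'].round(1),"w",round(s['grip_width'],3))
E
python3 -c "
from h import *
go([.606,.0935,.235],.19)"
```

```text
t 0.1 pos [0.1641 0.6027 0.2306] yaw 1.305 off [-560.1 -375.3   -3.9] roll 1.115 f [-0.1 -0.8 -0.1] w 1.001
```

Call:
{"name": "send_rows", "arguments": {"offset": [[-34,-23,-1],[-68,-46,-2],[-102,-69,-3],[-137,-92,-4],[-171,-115,-5]], "roll": [0,0,0,0,0], "jaw": 1}}

```text
clock: 0.52
position: [0.2999, 0.4453, 0.2361]
ee_rot: [0.132, 0.991, -0.0, -0.0]
ft_force: [0.7, 0.3, 0.7]
grip_width: 0.998
```

Call:
{"name": "send_rows", "arguments": {"offset": [[-34,-23,0],[-68,-46,0],[-102,-69,0],[-137,-92,0],[-171,-115,0]], "roll": [0.1,0.2,0.3,0.4,0.5]}}

```text
clock: 0.93
position: [0.4346, 0.2894, 0.2362]
ee_rot: [0.376, 0.927, 0.0, -0.0]
ft_force: [1.1, 0.7, 0.2]
grip_width: 0.998
```

```bash
python3 -c "
from h import *
go([.606,.0935,.235],.19)"
```

```text
t 0.93 pos [0.4346 0.2894 0.2362] yaw 0.8 off [-259.4  -21.1    1.2] roll 0.61 f [1.1 0.7 0.2] w 0.998
```

Call:
{"name": "send_rows", "arguments": {"offset": [[-38,-3,0],[-76,-6,0],[-114,-9,0],[-152,-12,0],[-190,-15,0]], "roll": [0.12,0.24,0.36,0.48,0.6]}}

```text
clock: 1.35
position: [0.5611, 0.1472, 0.2362]
ee_rot: [0.633, 0.774, -0.0, -0.0]
ft_force: [0.3, 0.6, -0.3]
grip_width: 0.999
```

Call:
{"name": "send_rows", "arguments": {"offset": [[-25,15,0],[-50,30,0],[-60,38,0],[-60,38,0],[-60,38,0]], "roll": [0,0,0,0,0]}}

```text
clock: 1.77
position: [0.6095, 0.0979, 0.2357]
ee_rot: [0.631, 0.776, -0.0, -0.0]
ft_force: [0.1, 0.3, -0.3]
grip_width: 0.996
```

```bash
python3 -c "
from h import *
go([.606,.0935,.159],.19)"
```

```text
t 1.77 pos [0.6095 0.0979 0.2357] yaw 0.204 off [-3.6 -4.3 76.7] roll 0.014 f [ 0.1  0.3 -0.3] w 0.996
```

Call:
{"name": "send_rows", "arguments": {"offset": [[-4,-4,15],[-4,-4,32],[-4,-4,50],[-4,-4,66],[-4,-4,77]], "roll": [0.01,0.01,0.01,0.01,0.01]}}

```text
clock: 2.18
position: [0.6051, 0.0952, 0.1577]
ee_rot: [0.634, 0.773, -0.0, -0.001]
ft_force: [0.8, 0.1, 0.3]
grip_width: 1.005
```

Call:
{"name": "send_rows", "arguments": {"offset": [[0,0,0],[0,0,0],[0,0,0],[0,0,0],[0,0,0]], "roll": [0,0,0,0,0], "jaw": 0, "newtons": 30}}

```text
clock: 2.6
position: [0.6002, 0.0927, 0.1609]
ee_rot: [0.635, 0.773, -0.005, -0.006]
ft_force: [-40.9, -4.9, 31.1]
grip_width: 0.582
```

Call:
{"name": "send_rows", "arguments": {"offset": [[0,0,0],[0,0,0],[0,0,0],[0,0,0],[0,0,0]], "roll": [0,0,0,0,0]}}

```text
clock: 3.02
position: [0.6002, 0.0927, 0.1609]
ee_rot: [0.635, 0.773, -0.004, -0.006]
ft_force: [-40.8, -5.3, 30.4]
grip_width: 0.579
```

```bash
python3 -c "
from h import *
go([.606,.0935,.159],.19); grab('scene',1)
i=cv2.imread('pics/scene1.png')[200:330,200:360]; cv2.imwrite('pics/c1.png',cv2.resize(i,None,fx=4,fy=4,interpolation=cv2.INTER_CUBIC))"
```

```text
t 3.02 pos [0.6002 0.0927 0.1609] yaw 0.195 off [-0.3  5.8  1.9] roll 0.005 f [-40.8  -5.3  30.4] w 0.579
```

View pics/c1.png

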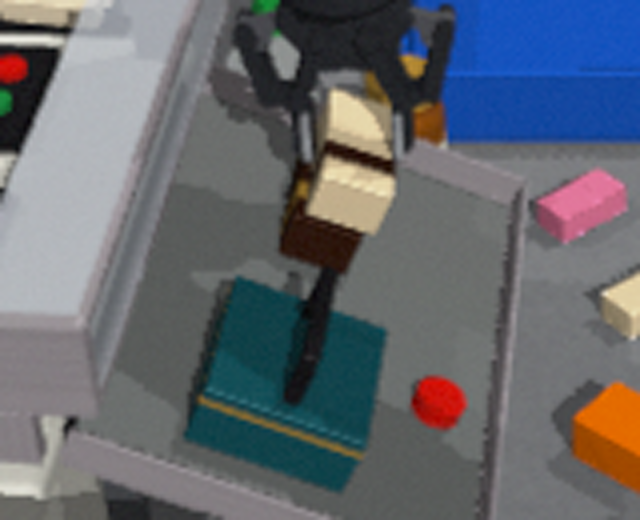

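Call:
{"name": "send_rows", "arguments": {"offset": [[0,-5,0],[0,-5,-2],[0,-5,-5],[0,-5,-9],[0,-5,-14]], "roll": [0,0,0,0,0]}}

```text
clock: 3.48
position: [0.6021, 0.0923, 0.174]
ee_rot: [0.635, 0.773, 0.0, 0.0]
ft_force: [-0.5, -0.4, -2.0]
grip_width: 0.576
```

Call:
{"name": "send_rows", "arguments": {"offset": [[0,0,-3],[0,0,-6],[0,0,-9],[0,0,-12],[0,0,-15]], "roll": [0,0,0,0,0]}}

```text
clock: 3.9
position: [0.6017, 0.0921, 0.1885]
ee_rot: [0.635, 0.773, -0.0, -0.0]
ft_force: [0.3, 1.0, -2.4]
grip_width: 0.573
```

```bash
python3 -c "
from h import *
go([.606,.0935,.159],.19); grab('scene',2)
i=cv2.imread('pics/scene2.png')[200:330,200:360]; cv2.imwrite('pics/c2.png',cv2.resize(i,None,fx=4,fy=4,interpolation=cv2.INTER_CUBIC))"
```

```text
t 3.9 pos [0.6017 0.0921 0.1885] yaw 0.195 off [ 0.5  4.5 29.5] roll 0.005 f [ 0.3  1.  -2.4] w 0.573
```

View pics/c2.png

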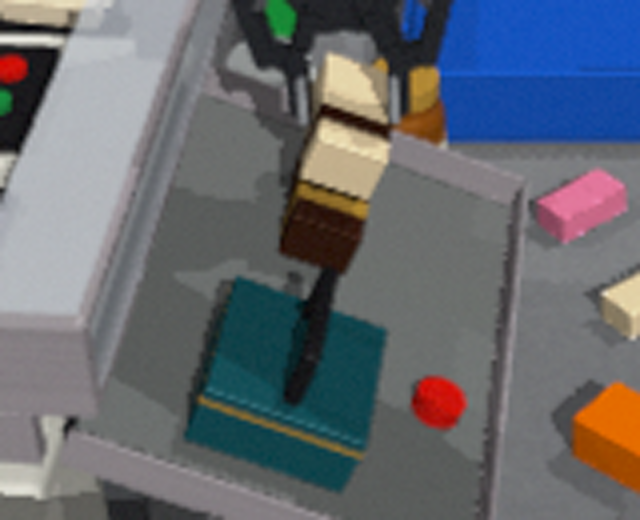

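Call:
{"name": "send_rows", "arguments": {"offset": [[0,0,-10],[0,0,-25],[0,0,-45],[-5,-3,-58],[-18,-9,-62]], "roll": [0,0,0,0,0]}}

```text
clock: 4.37
position: [0.5972, 0.0742, 0.2528]
ee_rot: [0.634, 0.774, 0.002, 0.001]
ft_force: [0.8, 1.0, -0.8]
grip_width: 0.577
```

Call:
{"name": "send_rows", "arguments": {"offset": [[-24,-12,0],[-54,-28,0],[-85,-44,0],[-116,-61,0],[-147,-77,0]], "roll": [0,0,0,0,0]}}

```text
clock: 4.78
position: [0.5476, -0.0894, 0.25]
ee_rot: [0.635, 0.772, -0.0, -0.0]
ft_force: [0.9, -0.9, -1.4]
grip_width: 0.574
```

Call:
{"name": "send_rows", "arguments": {"offset": [[-31,-16,0],[-62,-33,0],[-93,-49,0],[-124,-65,0],[-155,-81,0]], "roll": [0,0,0,0,0]}}

```text
clock: 5.2
position: [0.4978, -0.2568, 0.2501]
ee_rot: [0.635, 0.772, 0.0, -0.0]
ft_force: [0.2, -0.8, -1.1]
grip_width: 0.575
```

Call:
{"name": "send_rows", "arguments": {"offset": [[-28,-14,0],[-55,-28,0],[-75,-40,0],[-88,-47,0],[-94,-50,0]], "roll": [0,0,0,0,0]}}

```text
clock: 5.62
position: [0.4661, -0.3595, 0.25]
ee_rot: [0.637, 0.771, -0.001, -0.0]
ft_force: [-0.0, 0.1, -1.5]
grip_width: 0.571
```

Run:
```python
from h import *
go([.4691,-.3568,.05],.181); grab('scene',3); grab('top',3)
i=cv2.imread('pics/scene3.png')[90:250,290:450]; j=cv2.imread('pics/top3.png')[160:260,280:350]
cv2.imwrite('pics/c3.png',np.hstack([cv2.resize(i,(560,560),interpolation=cv2.INTER_CUBIC)]))
p,X=cloud('top',3); k=np.load('plane.npy'); n=np.array([-k[0],-k[1],1]);n/=np.linalg.norm(n)
yaw=np.arctan2(k[1],k[0]); ex=np.array([np.cos(yaw),np.sin(yaw),0]); ex=ex-n*(ex@n); ex/=np.linalg.norm(ex); ey=np.cross(n,ex)
h=X@n-k[2]*n[2]; m=np.zeros(h.shape,bool); m[175:245,285:352]=1
Q=X[m&(abs(h-.034)<.005)]; rc=cv2.minAreaRect(np.c_[Q@ex,Q@ey].astype(np.float32)); c=ex*rc[0][0]+ey*rc[0][1]+n*(k[2]*n[2]+.017)
print("under",len(Q),np.round(rc[1],3),rc[2],c.round(4))
```

```text
t 5.62 pos [ 0.4661 -0.3595  0.25  ] yaw 0.19 off [  2.2   3.7 200. ] roll 0.009 f [-0.   0.1 -1.5] w 0.571
under 759 [0.048 0.092] 3.0482335090637207 [0.62   0.1005 0.1321]
```

View pics/c3.png

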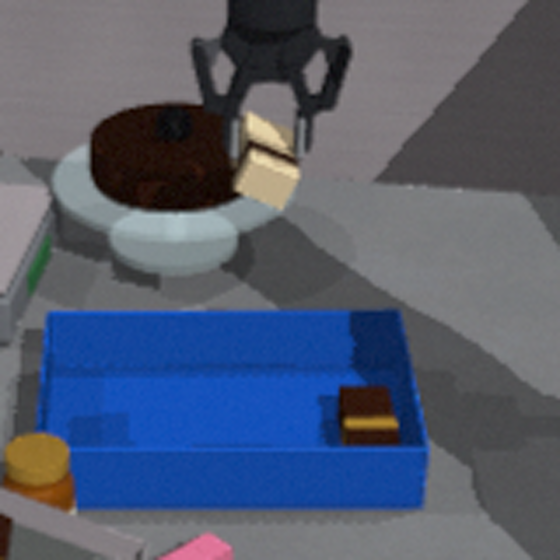

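Call:
{"name": "send_rows", "arguments": {"offset": [[2,4,20],[2,4,60],[2,4,100],[2,4,140],[2,4,170]], "roll": [0,0,0,0,0]}}

```text
clock: 6.13
position: [0.4722, -0.3508, 0.077]
ee_rot: [0.634, 0.773, 0.0, -0.001]
ft_force: [0.1, -0.0, -1.2]
grip_width: 0.572
```

Call:
{"name": "send_rows", "arguments": {"offset": [[0,0,14],[0,0,26],[0,0,36],[0,0,44],[0,0,47]], "roll": [0,0,0,0,0]}}

```text
clock: 6.55
position: [0.4731, -0.3533, 0.0332]
ee_rot: [0.635, 0.773, 0.0, 0.0]
ft_force: [-0.3, -0.3, -1.5]
grip_width: 0.571
```

Call:
{"name": "send_rows", "arguments": {"offset": [[0,0,1],[0,0,2],[0,0,4],[0,0,5],[0,0,6]], "roll": [0,0,0,0,0], "newtons": 20}}

```text
clock: 6.97
position: [0.4736, -0.3544, 0.0294]
ee_rot: [0.635, 0.773, 0.0, 0.001]
ft_force: [-4.9, 2.9, 24.3]
grip_width: 0.573
```

Run:
```python
from h import *
go([.4691,-.3568,.03],.181)
```

```text
t 6.97 pos [ 0.4736 -0.3544  0.0294] yaw 0.195 off [-1.5 -4.9 -0.7] roll 0.014 f [-4.9  2.9 24.3] w 0.573
```

Call:
{"name": "send_rows", "arguments": {"offset": [[0,0,1],[0,0,1],[0,0,1],[0,0,0],[0,0,0]], "roll": [0,0,0,0,0], "jaw": 0.65}}

```text
clock: 7.38
position: [0.4727, -0.3533, 0.0274]
ee_rot: [0.635, 0.773, 0.0, -0.0]
ft_force: [1.3, -0.1, 0.1]
grip_width: 0.648
```

Call:
{"name": "send_rows", "arguments": {"offset": [[0,0,0],[0,0,0],[0,0,0],[0,0,0],[0,0,0]], "roll": [0,0,0,0,0], "jaw": 0.8}}

```text
clock: 7.8
position: [0.4725, -0.3534, 0.0272]
ee_rot: [0.635, 0.773, -0.0, -0.0]
ft_force: [-0.3, 0.6, 0.6]
grip_width: 0.802
```

Call:
{"name": "send_rows", "arguments": {"offset": [[0,0,-10],[0,0,-40],[0,0,-80],[0,0,-120],[0,0,-160]], "roll": [0,0,0,0,0]}}

```text
clock: 8.22
position: [0.4719, -0.3535, 0.1898]
ee_rot: [0.635, 0.772, -0.0, 0.0]
ft_force: [1.5, -0.2, -0.6]
grip_width: 0.799
```

```bash
cat > chk.py <<'E'
import sys
from h import *
def tote(tag):
    p,X=cloud('scene',tag); q,Y=cloud('top',tag)
    C=np.array([.4887,-.2973,0]); c,s=np.cos(.181),np.sin(.181)
    M=np.array([[c,s,0],[-s,c,0],[0,0,1]])
    for nm,A,I in (('scene',X,p),('top',Y,q)):
        T=(A-C)@M.T; ins=(abs(T[...,0])<.162)&(abs(T[...,1])<.112)&(T[...,2]>.025)&(T[...,2]<.1)
        hsv=cv2.cvtColor(I,cv2.COLOR_BGR2HSV); blue=cv2.inRange(hsv,(105,120,40),(125,255,255))>0
        mk=(ins&~blue).astype(np.uint8); nl,L,st,ce=cv2.connectedComponentsWithStats(mk)
        for i in range(1,nl):
            if st[i,4]<80: continue
            Q=T[L==i]; zt=np.percentile(Q[:,2],90); F=Q[abs(Q[:,2]-zt)<.008]; rc=cv2.minAreaRect(F[:,:2].astype(np.float32))
            k=np.linalg.lstsq(np.c_[F[:,:2],np.ones(len(F))],F[:,2],rcond=None)[0]
            print(nm,st[i,4],"ctr",np.round(rc[0],3),"sz",np.round(rc[1],3),"ang",round(rc[2],1),"z",np.percentile(Q[:,2],[5,50,95]).round(3),"slope",k[:2].round(2))
if __name__=="__main__":
    t=sys.argv[1]; grab('scene',t); grab('top',t); tote(t)
E
python3 chk.py 4; python3 -c "
from h import *
go([.4493,-.2486,.21],.181)
go([.622,.1005,.25],.174)"
```

```text
scene 264 ctr [-0.015 -0.049] sz [0.046 0.101] ang 2.2 z [0.028 0.038 0.041] slope [ 0.01 -0.  ]
scene 245 ctr [-0.129  0.025] sz [0.046 0.102] ang 1.6 z [0.034 0.038 0.042] slope [-0.01  0.  ]
top 726 ctr [-0.016 -0.051] sz [0.046 0.095] ang 1.4 z [0.033 0.039 0.044] slope [ 0.01 -0.  ]
top 744 ctr [-0.13   0.024] sz [0.046 0.093] ang 0.9 z [0.033 0.038 0.044] slope [0.01 0.  ]
t 8.32 pos [ 0.4747 -0.3558  0.1947] yaw 0.194 off [110.   -4.1 -16. ] roll 0.013 f [ 0.3  0.6 -1.1] w 0.799
t 8.32 pos [ 0.4747 -0.3558  0.1947] yaw 0.194 off [419. 233. -56.] roll 0.02 f [ 0.3  0.6 -1.1] w 0.799
```

Call:
{"name": "send_rows", "arguments": {"offset": [[8,4,-18],[32,17,-40],[64,35,-55],[97,53,-55],[130,71,-55]], "roll": [0,0,0,0,0.02], "jaw": 0.85}}

```text
clock: 8.73
position: [0.5174, -0.2111, 0.2439]
ee_rot: [0.643, 0.766, 0.001, 0.001]
ft_force: [0.2, 0.7, -0.1]
grip_width: 0.852
```

Call:
{"name": "send_rows", "arguments": {"offset": [[33,18,0],[66,36,0],[99,54,0],[132,72,0],[165,90,0]], "roll": [0,0,0,0,0]}}

```text
clock: 9.15
position: [0.577, -0.0323, 0.2429]
ee_rot: [0.643, 0.766, 0.0, 0.0]
ft_force: [1.4, -0.6, -0.2]
grip_width: 0.854
```

Call:
{"name": "send_rows", "arguments": {"offset": [[33,18,0],[66,36,0],[95,52,0],[114,63,0],[124,68,0]], "roll": [0,0,0,0,0]}}

```text
clock: 9.57
position: [0.6225, 0.104, 0.2421]
ee_rot: [0.641, 0.768, 0.0, -0.0]
ft_force: [0.7, -0.2, -0.1]
grip_width: 0.847
```

```bash
python3 -c "
from h import *
go([.618,.100,.133],.174)"
```

```text
t 9.57 pos [0.6225 0.104  0.2421] yaw 0.179 off [ -3.2  -5.1 109.1] roll 0.005 f [ 0.7 -0.2 -0.1] w 0.847
```

Call:
{"name": "send_rows", "arguments": {"offset": [[-3,-5,15],[-3,-5,35],[-3,-5,55],[-3,-5,75],[-3,-5,90]], "roll": [0,0,0,0,0]}}

```text
clock: 9.98
position: [0.6172, 0.0946, 0.1511]
ee_rot: [0.643, 0.766, -0.001, -0.0]
ft_force: [-0.6, 0.1, -0.4]
grip_width: 0.855
```

Call:
{"name": "send_rows", "arguments": {"offset": [[0,0,6],[0,0,12],[0,0,17],[0,0,18],[0,0,18]], "roll": [0,0,0,0,0]}}

```text
clock: 10.4
position: [0.6181, 0.0961, 0.1347]
ee_rot: [0.643, 0.766, 0.0, 0.0]
ft_force: [-0.4, -0.4, -0.6]
grip_width: 0.847
```

```bash
python3 -c "
from h import *
go([.618,.100,.133],.174)"
```

```text
t 10.4 pos [0.6181 0.0961 0.1347] yaw 0.175 off [3.9 0.6 1.7] roll 0.001 f [-0.4 -0.4 -0.6] w 0.847
```

No floor contact; fix the 4 mm and close.

Call:
{"name": "send_rows", "arguments": {"offset": [[4,0,1],[4,0,1],[4,0,1],[4,0,1],[4,0,1]], "roll": [0,0,0,0,0], "jaw": 0, "newtons": 30}}

```text
clock: 10.82
position: [0.6159, 0.1009, 0.1343]
ee_rot: [0.642, 0.766, -0.0, -0.001]
ft_force: [-10.5, 0.1, 11.6]
grip_width: 0.557
```

Call:
{"name": "send_rows", "arguments": {"offset": [[0,0,0],[0,0,0],[0,0,0],[0,0,0],[0,0,0]], "roll": [0,0,0,0,0]}}

```text
clock: 11.23
position: [0.6159, 0.1008, 0.1343]
ee_rot: [0.642, 0.766, -0.0, -0.001]
ft_force: [-9.8, -0.2, 11.4]
grip_width: 0.56
```

Call:
{"name": "send_rows", "arguments": {"offset": [[0,-2,0],[0,-2,-3],[0,-2,-7],[0,-2,-12],[0,-2,-18]], "roll": [0,0,0,0,0]}}

```text
clock: 11.65
position: [0.6152, 0.0998, 0.1516]
ee_rot: [0.643, 0.766, -0.0, -0.0]
ft_force: [0.7, 0.9, -0.9]
grip_width: 0.549
```

Call:
{"name": "send_rows", "arguments": {"offset": [[0,0,-8],[0,0,-20],[0,0,-40],[0,0,-65],[0,0,-90]], "roll": [0,0,0,0,0]}}

```text
clock: 12.07
position: [0.6151, 0.0996, 0.2431]
ee_rot: [0.643, 0.766, -0.0, 0.0]
ft_force: [-0.7, 0.0, -1.3]
grip_width: 0.548
```

```bash
python3 -c "
from h import *
go([.442,-.250,.25],.181)
grab('scene',5); i=cv2.imread('pics/scene5.png')[140:340,190:390]; cv2.imwrite('pics/c5.png',cv2.resize(i,(560,560),interpolation=cv2.INTER_CUBIC))"
```

```text
t 12.07 pos [0.6151 0.0996 0.2431] yaw 0.175 off [-314.2 -231.2   -6.8] roll -0.006 f [-0.7  0.  -1.3] w 0.548
```

View pics/c5.png

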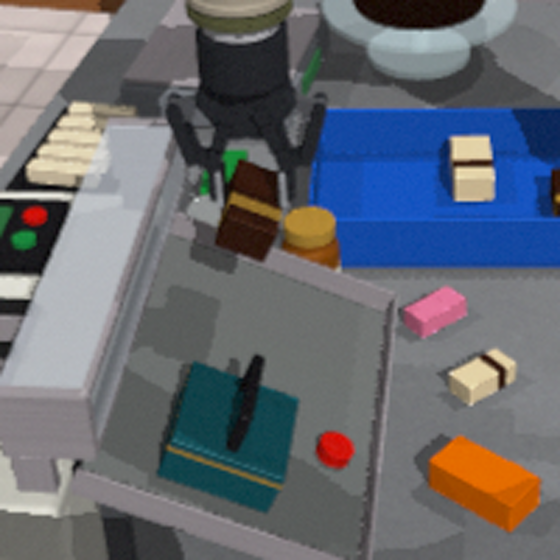

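Call:
{"name": "send_rows", "arguments": {"offset": [[-7,-5,-2],[-20,-15,-5],[-44,-32,-6],[-70,-52,-6],[-97,-71,-6]], "roll": [0,0,0,0,0]}}

```text
clock: 12.53
position: [0.5601, -0.0104, 0.2464]
ee_rot: [0.643, 0.766, -0.001, -0.001]
ft_force: [0.9, -1.3, -1.7]
grip_width: 0.552
```

Call:
{"name": "send_rows", "arguments": {"offset": [[-27,-20,0],[-54,-40,0],[-81,-60,0],[-108,-80,0],[-135,-100,0]], "roll": [0,0,0,0,0]}}

```text
clock: 12.95
position: [0.4845, -0.1608, 0.2464]
ee_rot: [0.643, 0.766, -0.0, -0.001]
ft_force: [0.6, -0.5, -0.9]
grip_width: 0.551
```

Call:
{"name": "send_rows", "arguments": {"offset": [[-25,-18,0],[-48,-35,0],[-66,-48,0],[-77,-56,0],[-82,-60,0]], "roll": [0,0,0,0,0]}}

```text
clock: 13.37
position: [0.4394, -0.2525, 0.2466]
ee_rot: [0.644, 0.765, -0.0, -0.001]
ft_force: [0.0, -0.6, -1.8]
grip_width: 0.552
```

```bash
python3 -c "
from h import *
go([.442,-.250,.031],.181)"
```

```text
t 13.37 pos [ 0.4394 -0.2525  0.2466] yaw 0.17 off [  1.8   3.2 215.6] roll -0.011 f [ 0.  -0.6 -1.8] w 0.552
```

Call:
{"name": "send_rows", "arguments": {"offset": [[2,3,15],[2,3,50],[2,3,90],[2,3,130],[2,3,165]], "roll": [0,0,0,0,0]}}

```text
clock: 13.78
position: [0.4435, -0.2464, 0.0797]
ee_rot: [0.643, 0.766, -0.0, -0.001]
ft_force: [0.4, 0.3, -1.3]
grip_width: 0.552
```

Call:
{"name": "send_rows", "arguments": {"offset": [[0,0,16],[0,0,28],[0,0,37],[0,0,44],[0,0,46]], "roll": [0,0,0,0,0]}}

```text
clock: 14.2
position: [0.4451, -0.247, 0.036]
ee_rot: [0.643, 0.766, 0.0, -0.0]
ft_force: [0.5, 0.2, -1.7]
grip_width: 0.547
```

Call:
{"name": "send_rows", "arguments": {"offset": [[0,0,1],[0,0,2],[0,0,3],[0,0,4],[0,0,5]], "roll": [0,0,0,0,0], "newtons": 20}}

```text
clock: 14.62
position: [0.4458, -0.2477, 0.0321]
ee_rot: [0.643, 0.766, 0.0, 0.001]
ft_force: [-3.8, 1.4, 15.8]
grip_width: 0.554
```

Call:
{"name": "send_rows", "arguments": {"offset": [[0,0,0],[0,0,0],[0,0,0],[0,0,0],[0,0,0]], "roll": [0,0,0,0,0], "jaw": 0.65}}

```text
clock: 15.03
position: [0.4454, -0.2471, 0.0314]
ee_rot: [0.643, 0.766, 0.0, 0.0]
ft_force: [2.2, 0.3, -0.1]
grip_width: 0.649
```

Call:
{"name": "send_rows", "arguments": {"offset": [[0,0,0],[0,0,0],[0,0,0],[0,0,0],[0,0,0]], "roll": [0,0,0,0,0], "jaw": 0.75}}

```text
clock: 15.45
position: [0.4449, -0.247, 0.0312]
ee_rot: [0.643, 0.766, -0.0, -0.0]
ft_force: [0.3, 0.2, -0.1]
grip_width: 0.753
```

Call:
{"name": "send_rows", "arguments": {"offset": [[0,0,-10],[0,0,-40],[0,0,-80],[0,0,-120],[0,0,-160]], "roll": [0,0,0,0,0]}}

```text
clock: 15.87
position: [0.4441, -0.2476, 0.1936]
ee_rot: [0.643, 0.766, -0.0, -0.0]
ft_force: [0.5, 1.4, 0.6]
grip_width: 0.753
```

```bash
python3 chk.py 6; python3 -c "
from h import *
p,X=cloud('top',6); k=np.load('plane.npy'); n=np.array([-k[0],-k[1],1]);n/=np.linalg.norm(n)
h=X@n-k[2]*n[2]; m=np.zeros(h.shape,bool); m[180:250,210:280]=1
Q=X[m&(h>.077)&(h<.087)]; c=cv2.minAreaRect(Q[:,:2].astype(np.float32)); print('handle top',len(Q),c,np.median(Q[:,2]))
go([.577,.276,.27],.121)"
```

```text
scene 423 ctr [-0.018 -0.006] sz [0.048 0.181] ang 3.8 z [0.031 0.038 0.042] slope [0. 0.]
scene 246 ctr [-0.129  0.026] sz [0.046 0.098] ang 1.3 z [0.033 0.038 0.043] slope [ 0.01 -0.  ]
top 705 ctr [-0.022  0.057] sz [0.093 0.046] ang 88.5 z [0.033 0.039 0.044] slope [0.01 0.  ]
top 533 ctr [-0.129  0.031] sz [0.046 0.076] ang 1.0 z [0.032 0.038 0.043] slope [-0.01  0.  ]
handle top 166 ((0.5731369853019714, 0.2749808728694916), (0.011093784123659134, 0.07943111658096313), 6.077592372894287) 0.19114037983667959
t 15.97 pos [ 0.4474 -0.249   0.1979] yaw 0.174 off [494.4 219.1 -71.8] roll 0.053 f [ 0.3 -0.9  0.4] w 0.75
```

Call:
{"name": "send_rows", "arguments": {"offset": [[10,5,-20],[40,18,-45],[76,34,-60],[112,50,-60],[148,66,-60]], "roll": [0,0,0.02,0.04,0.05], "jaw": 0.5}}

```text
clock: 16.38
position: [0.4846, -0.0886, 0.253]
ee_rot: [0.662, 0.749, 0.001, 0.001]
ft_force: [-0.1, -0.2, -0.7]
grip_width: 0.499
```

Call:
{"name": "send_rows", "arguments": {"offset": [[37,14,0],[74,28,0],[111,42,0],[148,56,0],[185,70,0]], "roll": [0,0,0,0,0]}}

```text
clock: 16.8
position: [0.5306, 0.1039, 0.2518]
ee_rot: [0.662, 0.75, 0.0, 0.0]
ft_force: [1.1, -0.9, -0.2]
grip_width: 0.505
```

```bash
python3 -c "
from h import *
go([.575,.275,.25],.121)"
```

```text
t 16.8 pos [0.5306 0.1039 0.2518] yaw 0.124 off [164.3  65.3   1.8] roll 0.003 f [ 1.1 -0.9 -0.2] w 0.505
```

Call:
{"name": "send_rows", "arguments": {"offset": [[36,14,0],[72,28,0],[108,43,0],[140,56,0],[158,62,0]], "roll": [0,0,0,0,0]}}

```text
clock: 17.22
position: [0.5719, 0.2713, 0.2509]
ee_rot: [0.66, 0.751, -0.0, -0.0]
ft_force: [-0.3, 0.5, -0.4]
grip_width: 0.5
```

Call:
{"name": "send_rows", "arguments": {"offset": [[4,1,0],[4,1,0],[4,1,0],[4,1,0],[4,1,0]], "roll": [0,0,0,0,0]}}

```text
clock: 17.63
position: [0.5733, 0.2692, 0.2519]
ee_rot: [0.662, 0.749, 0.0, 0.0]
ft_force: [0.2, 0.1, 0.1]
grip_width: 0.5
```

```bash
python3 -c "
from h import *
go([.575,.275,.172],.121)"
```

```text
t 17.63 pos [0.5733 0.2692 0.2519] yaw 0.123 off [ 5.5  2.4 79.9] roll 0.002 f [0.2 0.1 0.1] w 0.5
```

Call:
{"name": "send_rows", "arguments": {"offset": [[6,2,10],[6,2,28],[6,2,48],[6,2,66],[6,2,79]], "roll": [0,0,0,0,0]}}

```text
clock: 18.05
position: [0.5735, 0.2768, 0.17]
ee_rot: [0.662, 0.75, -0.001, -0.0]
ft_force: [0.4, -0.1, 0.5]
grip_width: 0.499
```

Call:
{"name": "send_rows", "arguments": {"offset": [[0,0,0],[0,0,0],[0,0,0],[0,0,0],[0,0,0]], "roll": [0,0,0,0,0], "jaw": 0, "newtons": 50}}

```text
clock: 18.47
position: [0.5739, 0.2772, 0.1738]
ee_rot: [0.662, 0.75, 0.0, -0.0]
ft_force: [-6.2, -1.7, 3.3]
grip_width: 0.118
```

Call:
{"name": "send_rows", "arguments": {"offset": [[0,0,0],[0,0,0],[0,0,0],[0,0,0],[0,0,0]], "roll": [0,0,0,0,0]}}

```text
clock: 18.88
position: [0.5739, 0.2772, 0.1738]
ee_rot: [0.662, 0.75, 0.0, -0.0]
ft_force: [-5.4, -2.2, 3.2]
grip_width: 0.118
```

Call:
{"name": "send_rows", "arguments": {"offset": [[0,-1,-3],[0,-2,-8],[0,-4,-15],[0,-6,-24],[0,-8,-35]], "roll": [0,0,0,0,0]}}

```text
clock: 19.3
position: [0.566, 0.2761, 0.2082]
ee_rot: [0.662, 0.75, -0.0, -0.0]
ft_force: [-0.6, 0.4, -3.0]
grip_width: 0.114
```

Call:
{"name": "send_rows", "arguments": {"offset": [[0,-2,-10],[0,-3,-20],[0,-4,-30],[0,-4,-38],[0,-4,-42]], "roll": [0,0,0,0,0]}}

```text
clock: 19.72
position: [0.5627, 0.2758, 0.2511]
ee_rot: [0.662, 0.75, 0.001, 0.0]
ft_force: [-0.0, 0.2, -3.3]
grip_width: 0.117
```

```bash
python3 -c "
from h import *
go([.577,-.281,.25],.181)
grab('scene',7); i=cv2.imread('pics/scene7.png')[140:340,190:390]; cv2.imwrite('pics/c7.png',cv2.resize(i,(560,560),interpolation=cv2.INTER_CUBIC))"
```

```text
t 19.72 pos [0.5627 0.2758 0.2511] yaw 0.125 off [-5.543e+02 -5.520e+01  5.000e-01] roll -0.056 f [-0.   0.2 -3.3] w 0.117
```

View pics/c7.png

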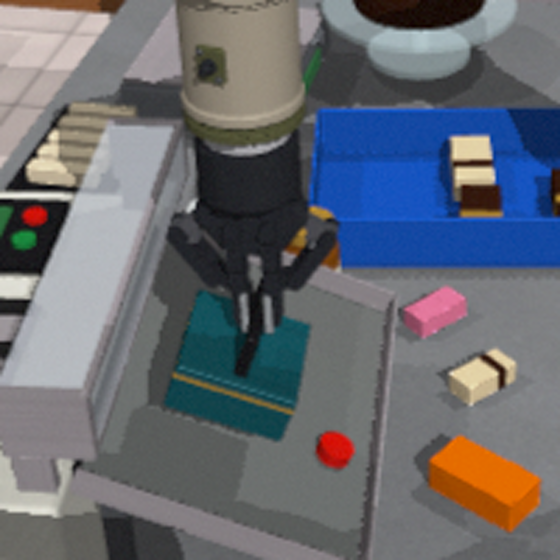

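Call:
{"name": "send_rows", "arguments": {"offset": [[-8,-1,0],[-25,-3,0],[-52,-6,0],[-84,-9,0],[-116,-12,0]], "roll": [0,0,0,0,0]}}

```text
clock: 20.18
position: [0.5643, 0.156, 0.2485]
ee_rot: [0.662, 0.75, -0.001, -0.0]
ft_force: [0.4, -0.8, -3.4]
grip_width: 0.116
```

Call:
{"name": "send_rows", "arguments": {"offset": [[-32,-4,0],[-65,-7,0],[-97,-10,0],[-130,-13,0],[-162,-16,0]], "roll": [0,0,0,0,0]}}

```text
clock: 20.6
position: [0.568, -0.0074, 0.2488]
ee_rot: [0.662, 0.749, -0.0, -0.0]
ft_force: [0.8, -0.3, -3.6]
grip_width: 0.116
```

Call:
{"name": "send_rows", "arguments": {"offset": [[-33,-4,0],[-65,-7,0],[-97,-10,0],[-130,-13,0],[-162,-17,0]], "roll": [0,0,0,0,0]}}

```text
clock: 21.02
position: [0.5709, -0.1699, 0.2488]
ee_rot: [0.662, 0.749, -0.0, -0.0]
ft_force: [0.6, 0.1, -4.4]
grip_width: 0.117
```

Call:
{"name": "send_rows", "arguments": {"offset": [[-32,-4,0],[-62,-7,0],[-87,-10,0],[-104,-12,0],[-112,-14,0]], "roll": [-0.02,-0.04,-0.05,-0.05,-0.05]}}

```text
clock: 21.43
position: [0.57, -0.284, 0.2486]
ee_rot: [0.645, 0.764, -0.001, -0.0]
ft_force: [-1.0, 0.2, -2.3]
grip_width: 0.115
```

```bash
cat > lid.py <<'E'
import sys
from h import *
t=sys.argv[1]; grab('scene',t)
p,X=cloud('scene',t); s=monitor.get_obs(); hsv=cv2.cvtColor(p,cv2.COLOR_BGR2HSV)
near=np.linalg.norm(X-s['position'],axis=-1)<.14
m=near&(hsv[...,0]>80)&(hsv[...,0]<100)&(hsv[...,1]>100)
Q=X[m]-s['position']; y=.181; ax=np.array([np.cos(y),np.sin(y)]); a=Q[:,:2]@ax; b=Q[:,:2]@np.array([-ax[1],ax[0]])
rng=np.random.default_rng(0); best=None
P=np.c_[a,b,Q[:,2]]
for _ in range(300):
    T=P[rng.choice(len(P),3,False)]; n=np.cross(T[1]-T[0],T[2]-T[0]); L=np.linalg.norm(n)
    if L<1e-6: continue
    n/=L; n*=np.sign(n[2]) if n[2] else 1
    if n[2]<.75: continue
    k=abs((P-T[0])@n)<.003
    if best is None or k.sum()>best[0]: best=(k.sum(),n,k)
print(len(P),best[0],"lid normal (case axes)",best[1].round(3)); F=P[best[2]]
print("lid a",np.percentile(F[:,0],[1,99]).round(3),"b",np.percentile(F[:,1],[1,99]).round(3),"z",np.percentile(F[:,2],[1,50,99]).round(3),"lowest",np.percentile(P[:,2],1).round(3))
E
python3 lid.py 8; python3 -c "
from h import *
go([.56,-.281,.25],.181)"
```

```text
742 386 lid normal (case axes) [-0.347  0.009  0.938]
lid a [-0.03   0.056] b [-0.046  0.054] z [-0.034 -0.016  0.   ] lowest -0.066
t 21.48 pos [ 0.57   -0.2841  0.2487] yaw 0.169 off [ 4.7 -9.3 -1.3] roll -0.012 f [-0.8 -0.9 -3.4] w 0.118
```

Call:
{"name": "send_rows", "arguments": {"offset": [[1,-8,10],[1,-18,35],[1,-21,70],[1,-21,105],[1,-21,130]], "roll": [-0.01,-0.01,-0.01,-0.01,-0.01]}}

```text
clock: 21.9
position: [0.5501, -0.2804, 0.1163]
ee_rot: [0.639, 0.77, 0.0, -0.001]
ft_force: [-0.1, 0.9, -3.3]
grip_width: 0.114
```

Call:
{"name": "send_rows", "arguments": {"offset": [[0,0,12],[0,0,22],[0,0,29],[0,0,34],[0,0,37]], "roll": [0,0,0,0,0]}}

```text
clock: 22.32
position: [0.5523, -0.2822, 0.0828]
ee_rot: [0.639, 0.769, 0.0, 0.001]
ft_force: [0.2, 1.0, -3.6]
grip_width: 0.115
```

```bash
python3 -c "
from h import *
go([.5487,-.2863,.078],.181)"
```

```text
t 22.32 pos [ 0.5523 -0.2822  0.0828] yaw 0.185 off [-3.4 -4.3  4.8] roll 0.004 f [ 0.2  1.  -3.6] w 0.115
```

Lower the grip force and touch the low edge down, then drag forward while lowering.

Call:
{"name": "send_rows", "arguments": {"offset": [[0,0,2],[0,0,4],[0,0,6],[0,0,7],[0,0,8]], "roll": [0,0,0,0,0], "newtons": 20}}

```text
clock: 22.73
position: [0.5558, -0.2819, 0.0778]
ee_rot: [0.638, 0.77, 0.002, 0.004]
ft_force: [4.9, 4.5, 17.2]
grip_width: 0.118
```

Call:
{"name": "send_rows", "arguments": {"offset": [[0,2,0.5],[0,4,1],[0,6,2],[0,8,3],[0,10,4]], "roll": [0,0,0,0,0]}}

```text
clock: 23.15
position: [0.5659, -0.2799, 0.0738]
ee_rot: [0.638, 0.77, 0.002, 0.004]
ft_force: [5.8, 3.2, 12.1]
grip_width: 0.118
```

```bash
python3 lid.py 9; python3 -c "
from h import *
go([.579,-.281,.068],.181)"
```

```text
605 336 lid normal (case axes) [-0.203  0.006  0.979]
lid a [-0.037  0.053] b [-0.046  0.053] z [-0.028 -0.017 -0.006] lowest -0.049
t 23.2 pos [ 0.5663 -0.2798  0.0736] yaw 0.187 off [-3.6 12.2  5.8] roll 0.006 f [ 6.5  2.7 11.2] w 0.113
```

Call:
{"name": "send_rows", "arguments": {"offset": [[0,3,1],[0,6,2],[0,9,3],[0,12,4],[0,15,5]], "roll": [0,0,0,0,0]}}

```text
clock: 23.62
position: [0.5785, -0.2774, 0.0669]
ee_rot: [0.638, 0.77, 0.001, 0.002]
ft_force: [3.8, 1.0, 4.9]
grip_width: 0.112
```

```bash
python3 lid.py 10; python3 -c "
from h import *
go([.579,-.281,.068],.181)"
```

```text
533 332 lid normal (case axes) [-0.029 -0.012  1.   ]
lid a [-0.043  0.048] b [-0.048  0.053] z [-0.021 -0.017 -0.013] lowest -0.042
t 23.67 pos [ 0.5788 -0.2773  0.0665] yaw 0.186 off [-3.7 -0.5 -1.5] roll 0.005 f [7.  1.  7.3] w 0.112
```

Level to 0.03 rad, with slight floor contact. Release slowly, rise.

Call:
{"name": "send_rows", "arguments": {"offset": [[0,0,0],[0,0,0],[0,0,0],[0,0,0],[0,0,0]], "roll": [0,0,0,0,0], "jaw": 0.3}}

```text
clock: 24.08
position: [0.5757, -0.2776, 0.0649]
ee_rot: [0.639, 0.769, -0.0, -0.0]
ft_force: [-0.6, 0.7, -1.0]
grip_width: 0.304
```

Call:
{"name": "send_rows", "arguments": {"offset": [[0,0,-2],[0,0,-10],[0,0,-25],[0,0,-45],[0,0,-70]], "roll": [0,0,0,0,0], "jaw": 0.4}}

```text
clock: 24.5
position: [0.5756, -0.2772, 0.1356]
ee_rot: [0.639, 0.769, -0.0, -0.001]
ft_force: [0.6, 1.1, -0.5]
grip_width: 0.396
```

Call:
{"name": "send_rows", "arguments": {"offset": [[0,0,-30],[30,0,-60],[65,-10,-90],[100,-20,-90],[135,-30,-90]], "roll": [0,0,0,0,0]}}

```text
clock: 24.92
position: [0.522, -0.1495, 0.2278]
ee_rot: [0.639, 0.769, 0.001, 0.002]
ft_force: [-0.3, 1.2, 0.5]
grip_width: 0.4
```

```bash
python3 chk.py 11; python3 -c "
from h import *
p,X=cloud('scene',11); T=X-np.array([.4887,-.2973,0]); hsv=cv2.cvtColor(p,cv2.COLOR_BGR2HSV)
m=(hsv[...,0]>80)&(hsv[...,0]<100)&(hsv[...,1]>100)&(np.linalg.norm(T,axis=-1)<.25)&(X[...,2]<.07)
F=T[m&(abs(X[...,2]-.048)<.008)]; print('lid',len(F),np.median(F,0),np.linalg.lstsq(np.c_[F[:,:2],np.ones(len(F))],F[:,2],rcond=None)[0][:2])
for t in (0,11):
    p,X=cloud('top',t)
    hsv=cv2.cvtColor(p,cv2.COLOR_BGR2HSV); r=((hsv[...,0]<6)&(hsv[...,1]>170)); r[:220]=0; r[265:]=0; r[:,:240]=0; r[:,290:]=0; print('puck',np.nanmedian(X[r],0))
cv2.imwrite('pics/end.png',cv2.imread('pics/top11.png'))
print(monitor.get_obs()['clock'],monitor.get_obs()['position'])"
```

```text
scene 690 ctr [0.096 0.009] sz [0.109 0.094] ang 89.8 z [0.03  0.048 0.083] slope [0.   0.01]
scene 418 ctr [-0.017 -0.007] sz [0.047 0.184] ang 2.9 z [0.032 0.038 0.042] slope [-0.  0.]
scene 247 ctr [-0.129  0.027] sz [0.047 0.101] ang 2.3 z [0.034 0.038 0.042] slope [-0.01  0.  ]
top 227 ctr [-0.016 -0.073] sz [0.045 0.05 ] ang 2.7 z [0.034 0.039 0.044] slope [0.03 0.02]
lid 454 [0.09053701 0.03054365 0.04814043] [-0.00382624  0.0001816 ]
puck [0.51967198 0.22484093 0.0924414 ]
puck [0.5198023  0.22462736 0.09248335]
25.0167 [ 0.52108038 -0.14481726  0.22630758]
```

View pics/end.png

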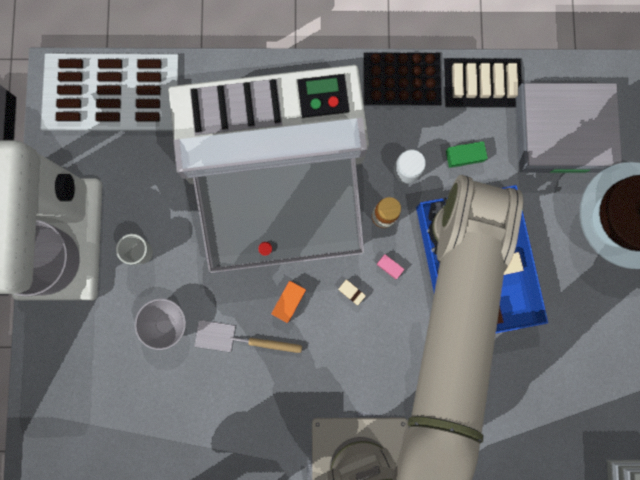

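```bash
python3 -c "
from workcell import manip; print(manip.hand_in())"
```

```text
the job is handed in; nothing more can be done
None
```

I moved the cream carton, the dark carton and the teal case from the catch tray into the blue tote, then handed the job in at 25.0 s. The hand-in gives no verdict.

- **How it went:** The gripper could not tilt to match the slope, so each pack came off the tray tilted. For the cartons I set the low edge on the tote floor and opened the fingers slowly so they settled flat. For the case I set its low edge down, then moved the gripper forward while lowering until it stood level.
- **Packs in the tote:** In the last depth check both cartons lay flat with their tops at 38 mm, and the case's lid was level at 48 mm. Those are the heights expected for packs standing on the 4 mm floor. All three positions were inside the allowed area.
- **Things to leave alone:** The puck measured the same to within 1 mm, and the carton already packed to within about 2 mm. In the final picture the jar, tin, cup, bowl and palette knife looked unmoved, but I did not measure those.
- **Limits of the checks:** The arm hid most of the tote from the top camera in the last pictures, so the final tote check rests mainly on the scene camera. In that view the two cartons merged into one patch; I took their separate positions from the top view after each was placed. No check failed or disagreed.
- **Highest force:** About 51 N at the wrist, when one finger wedged against the stack while gripping the cream carton; the limit is 120 N.

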